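# Set the bottle filler to full flow and start it

### The job

On the two-spout bottle filler, push the lever of the spout that has the bottle under it from off past its first click all the way to its second stop, full flow, leaving the other lever off. Then press the start button on the grey box fully down and let it go. Use only the outside of the fingers: pick nothing up, and do not shift or knock over the bottle, the cup or the other things standing around.

Things in the scene. Friction and masses are not known exactly. Their poses are not given: they have to be found in the camera images.
- filler: Fixed bench-top bottle filler: white cabinet 150 (x) x 320 (y) x 150 mm high; a drip deck 12 mm high and 120 mm deep along its +x side, under two thin spouts; on its flat top, at y +85 and -85 mm, two T-handled levers, each serving the spout ahead of it. Origin: on the table under the cabinet's centre; z up, x towards the deck (away from the robot, within 0.3 rad of world x), y to the robot's left.
- lever_left (a joint): Lever on the robot's left (+y of the filler), rad: 0 off (leans 0.5 back, to the filler's -x), 0.5 first click, half flow (upright), 1.0 second stop, full flow (leans 0.5 forward, to +x). Turns about y; pivot at x = 0, 160 mm above the table. Detents hold it at all three; leaving one takes about 5 N at the handle; past 0.8 it snaps to full by itself. Hard stops at 0 and 1.0.
- lever_left_bar (a point): Centre of the T-handle of the lever on the robot's left (+y of the filler): a black bar 18 mm thick, 44 mm long, along the filler's y, on a 10 mm rod, 80 mm from the pivot. From off to full it travels 77 mm towards the filler's +x in a shallow arc, 230 mm above the table at both ends, 240 mm midway.
- lever_right (a joint): Lever on the robot's right (-y of the filler), rad: 0 off (leans 0.5 back, to the filler's -x), 0.5 first click, half flow (upright), 1.0 second stop, full flow (leans 0.5 forward, to +x). Turns about y; pivot at x = 0, 160 mm above the table. Detents hold it at all three; leaving one takes about 5 N at the handle; past 0.8 it snaps to full by itself. Hard stops at 0 and 1.0.
- lever_right_bar (a point): Centre of the T-handle of the lever on the robot's right (-y of the filler): a black bar 18 mm thick, 44 mm long, along the filler's y, on a 10 mm rod, 80 mm from the pivot. From off to full it travels 77 mm towards the filler's +x in a shallow arc, 230 mm above the table at both ends, 240 mm midway.
- spout_left (a point): Mouth of the spout on the robot's left (+y of the filler), 108 mm above the table, 135 mm in x from the filler's origin; served by the lever on the same side.
- spout_right (a point): Mouth of the spout on the robot's right (-y of the filler), 108 mm above the table, 135 mm in x from the filler's origin; served by the lever on the same side.
- bottle: Empty pale glass bottle with a round shoulder and narrow neck, 50 mm diameter, 90 mm tall, standing loose on the drip deck under one of the two spouts (either one). Origin: centre of its underside, 12 mm above the table.
- cup: Open steel drip cup, 72 mm wide and 42 mm tall, standing loose on the deck under the other spout. Origin: centre of its underside.
- start (a joint): Start button's travel, m: 0 = released, 0.006 = fully down. A spring returns it; fully down takes about 5 N, then it meets a hard stop.
- start_top (a point): Centre of the top face of the start button, 72 mm above the table: a black round cap 34 mm across facing up in a steel collar, on a fixed grey box 110 x 85 x 50 mm that stands on the table beside the filler, to its left or its right.
- scale: Bystander: flat kitchen scale 210 x 160 x 36 mm with a round steel pan, on the other side of the filler from the start box. Origin: centre of its underside.
- amber_a: Bystander: capped amber bottle 48 mm wide, 95 mm tall, near the start box. Origin: centre of its underside.
- amber_b: Bystander: a second such amber bottle near the start box. Origin: centre of its underside.
- jar: Bystander: glass jar with steel lid, 68 mm wide, 60 mm tall, near the scale. Origin: centre of its underside.
- tin: Bystander: small round aluminium tin 56 mm wide, 34 mm tall, standing loose on top of the filler between the two levers. Origin: centre of its underside, 150 mm above the table.
Not all that is in view belongs to the job. There is more than one size of the part that bears start; the job needs the larger. Leave any yellow look-alike of the bottle alone.

How it is judged:
By the outcome, as a careful person would: the job done as asked, in the order asked, and still so for the second after the job is handed in, with the robot touching nothing.
It also fails if it takes over 45 s, if anything falls off the work surface, if the arm or the gripper's body presses on something with over 40 N, if the wrist force passes 120 N, or if a joint passes its speed limit or range.

### The arm

A 7-joint arm with a two-finger parallel gripper is mounted at the origin on the work surface. World frame = base frame: x ahead of the robot, y to its left, z up, the work surface at z = 0. Lengths are in m, angles in degrees, forces in N, time in s.
With the tool pointing down it reaches from about 0.425 to 0.875 m from the base axis. Payload 4.7 kg.
Tool frame: the origin (TCP) lies at the very end of the fingers, on their centre line; the grasp point (between the pads) lies 19 mm behind it; z points along the fingers, y is the line along which they close (so a half turn about z gives the same grasp; the last joint's range is limited). The gripper opens to 87 mm and grips with 3 to 60 N. Pads are 19 mm wide; open, the fingers measure 117 mm over their backs; the gripper's body (75 mm by 190 mm) begins 51 mm behind the grasp point.
Start: joints at [72.37, 18.392, -4.016, 83.108, 1.295, 78.541, -3.26], TCP at [0.206, -0.617, 0.223] pointing down, gripper open.
Joint ranges: [-163.93, 163.93], [-17.29, 119.83], [-79.2, 71.16], [3.27, 140.29], [-89.18, 269.18], [5.43, 117.66], [-154.24, 154.24]. Speed limits (degrees/s): [147.25, 147.25, 180, 180, 180, 180, 180].

### API

Orientations are given as [roll, pitch, yaw] about the fixed x, y, z axes, in that order (R = Rz(yaw) Ry(pitch) Rx(roll)).
In Python, from cell import get_obs, read_camera, sign_off, silhouettes gives the robot as it stands.
- The arm moves only by the tool play_rows, never from a script. Its argument "steps" is a list that holds one entry, the list of rows, each a list of 7 numbers: the shift along the tool's x, y, z in m, then the turn, a rotation vector about the tool's x, y, z in rad, then the finger opening in m, from 0 to 0.087. A call has 1 to 12 rows; each row shifts and turns the commanded pose from where the row before left it, along the tool's axes as they then stand; what a row does not reach is not made up. A row lasts 1/10 s, in which the tool goes at most 50 mm and 8.59 degrees, less where a joint would pass 70% of its speed; a pose out of reach is approached as far as the arm can. A call is refused whole if a number of a shift passes 0.05 or a number of a turn 0.15, either way. A call with a gripper value outside its range is refused whole. The fingers move at their own pace and stop on an object; "force" is the grip in N (left out, the last holds). Time passes only in rows, so rows that do not move let the fingers close. It gives the time, the measured TCP pose, the force, the opening and the grip force at its end, in the units of the state.
- get_obs(): the state, without advancing time (a new reading comes with each control period).
- read_camera(name): name is "scene" or "top"; returns a dict with "frame" (384x512x3 uint8, red, green, blue), "intrinsics" (3x3 intrinsics, pixels), "k1" (the pictures are not rectified: a ray, as slopes to the right and down, at radius r is drawn at 1 + k1 r^2 times it, then the intrinsics apply), "view" (4x4, takes a point from world to camera coordinates). Camera axes: x right, y up, looking along -z (the intrinsics and any distortion apply to the point x, -y, -z); pixel columns grow to the right and rows downward; lengths in m; the calibration is good to about 2 mm. A picture is of the moment at which its call begins. There is no depth.
- sign_off(): hands the job in; it is judged then, once.
Trained networks look in the newest picture that a camera, given by its name, has taken for a name from the list of things; names that differ only in an ending like _2 or _b are one class to them, and where a whole thing is asked for, a point or a joint stands for the part that bears it (a point fixed in the world has none). Each returns a list of dicts, best first, with "p" (0 to 1); they miss things now and then, are a little off and sometimes report something else, mostly with a low value. They report only what shows in the picture. A call takes as long as a camera call. They do not tell look-alikes from the thing itself.
- silhouettes(camera, name): "pixels" (384x512 bool, what is visible of it) and "extent" ([left, top, right, bottom] in pixels, round what is visible of it).
The state is a dict: "time_s": time; "qpos": joint angles; "joint_velocities": joint speeds; "effort": joint torques, N m; "tool_pos": TCP position; "tool_rot": TCP orientation; "force": force on the tool from outside, world axes, zero at the start; "wrist_torque": the same for the moment, N m; "grip_width": finger opening in m; "grasp_force": force on a finger pad.
Only numpy, scipy, OpenCV 4.12 (cv2) and the standard library are available. Lean on these libraries where they do the work, as an engineer would, in place of code of your own. Each camera call takes 0.05 s, during which the arm holds its last target. There are 200 camera calls.

## Working session

There is one attempt and no reset: what is moved stays moved. The work goes in short steps, Python scripts to look and compute and a tool call to move; the robot and the scene stay as the last step left them, time stands still between calls to the robot, and variables do not carry over. Pictures are saved under pics/ and viewed, at most 10 in all, crops included, and the job is handed in when it is done.

Besides the shell and the picture viewer there is one more tool, called after "Request:" by a JSON object that holds its "api" and its "payload", one argument or row to a line. play_rows: Moves the arm, as the interface text tells. Its arguments: {"type":"object","properties":{"steps":{"type":"array","items":{"type":"array","items":{"type":"array","items":{"type":"number"}}}},"force":{"type":"number"}},"required":["steps"]}

```bash
mkdir -p pics
cat > h.py <<'E'
import numpy as np, cv2
from cell import *
def cam(n):
    c=read_camera(n); return c
def ray(c,px):
    K=np.array(c["intrinsics"]);k=c["k1"]
    d=np.array([(px[0]-K[0,2])/K[0,0],(px[1]-K[1,2])/K[1,1]]);s=d.copy()
    for _ in range(20): s=d/(1+k*(s@s))
    V=np.array(c["view"]);R=V[:3,:3];t=V[:3,3]
    return -R.T@t, R.T@np.array([s[0],-s[1],-1])
def atz(c,px,z):
    o,d=ray(c,px); return o+d*(z-o[2])/d[2]
def proj(c,p):
    V=np.array(c["view"]);K=np.array(c["intrinsics"]);q=V[:3,:3]@np.array(p)+V[:3,3]
    s=np.array([q[0],-q[1]])/-q[2]; s=s*(1+c["k1"]*(s@s))
    return np.array([K[0,0]*s[0]+K[0,2],K[1,1]*s[1]+K[1,2]])
E
python3 - <<'E'
from h import *
for n in("scene","top"):
    c=cam(n); f=cv2.cvtColor(np.array(c["frame"]),cv2.COLOR_RGB2BGR); cv2.imwrite(f"pics/{n}0.png",cv2.resize(f,(800,600)))
    print(n,ray(c,(256,192)))
    for t in("lever_left_bar","lever_left","lever_right","start_top","bottle","cup","tin","filler","jar","scale","amber_a","spout_left"):
        for r in silhouettes(n,t)[:3]:
            m=np.array(r["pixels"]);ys,xs=np.nonzero(m)
            print(t,round(r["p"],2),[round(float(v)) for v in r["extent"]],xs.mean().round(1),ys.mean().round(1),len(xs))
E
```

```text
scene (array([ 0.97663436, -0.63690002,  1.05036875]), array([-0.39368557,  0.49842943, -0.77250007]))
lever_left_bar 0.67 [323, 197, 339, 224] 331.1 209.3 310
lever_left_bar 0.57 [282, 142, 304, 165] 293.5 152.1 127
lever_left 0.72 [287, 142, 302, 172] 293.7 152.8 121
lever_right 0.61 [252, 174, 269, 203] 261.8 186.5 170
start_top 0.49 [179, 259, 189, 271] 183.0 263.3 91
start_top 0.39 [134, 314, 143, 323] 137.5 315.3 54
bottle 0.68 [298, 235, 315, 261] 305.3 247.4 405
bottle 0.53 [347, 179, 371, 198] 357.0 190.3 321
bottle 0.52 [326, 199, 338, 221] 331.5 209.5 292
cup 0.77 [293, 238, 318, 260] 305.1 247.0 430
tin 0.64 [281, 170, 303, 196] 291.9 182.0 321
tin 0.41 [179, 259, 189, 268] 183.3 263.6 96
filler 0.67 [235, 143, 355, 280] 290.5 213.4 7982
jar 0.8 [347, 155, 366, 180] 354.9 164.4 364
jar 0.29 [293, 234, 316, 260] 304.9 247.0 429
scale 0.61 [280, 129, 346, 172] 316.9 148.0 1249
scale 0.24 [282, 144, 305, 168] 293.6 152.3 150
amber_a 0.52 [151, 244, 166, 269] 157.6 255.5 302
spout_left 0.96 [235, 139, 359, 277] 290.5 213.5 8097
top (array([ 0.41754982, -0.05948065,  1.4182546
[... 246 characters left out ...]
4] 322.9 210.9 63
start_top 0.47 [205, 169, 220, 188] 212.8 178.6 250
bottle 0.54 [185, 147, 201, 157] 194.9 150.4 107
bottle 0.48 [147, 136, 169, 151] 157.2 145.2 220
tin 0.67 [186, 183, 198, 194] 190.1 192.1 99
tin 0.56 [206, 171, 222, 186] 213.2 178.9 187
filler 0.98 [170, 132, 270, 212] 218.0 174.2 6296
filler 0.55 [116, 156, 138, 176] 126.4 164.6 331
jar 0.71 [112, 157, 141, 179] 125.9 164.9 368
jar 0.3 [111, 181, 155, 243] 132.0 212.1 2610
scale 0.92 [109, 182, 155, 242] 131.9 211.7 2639
scale 0.59 [115, 158, 139, 175] 126.3 164.9 330
amber_a 0.68 [318, 232, 339, 246] 328.0 238.1 181
amber_a 0.61 [312, 178, 325, 193] 317.7 184.4 176
spout_left 0.59 [170, 135, 268, 210] 218.0 174.9 5906
```

View pics/scene0.png

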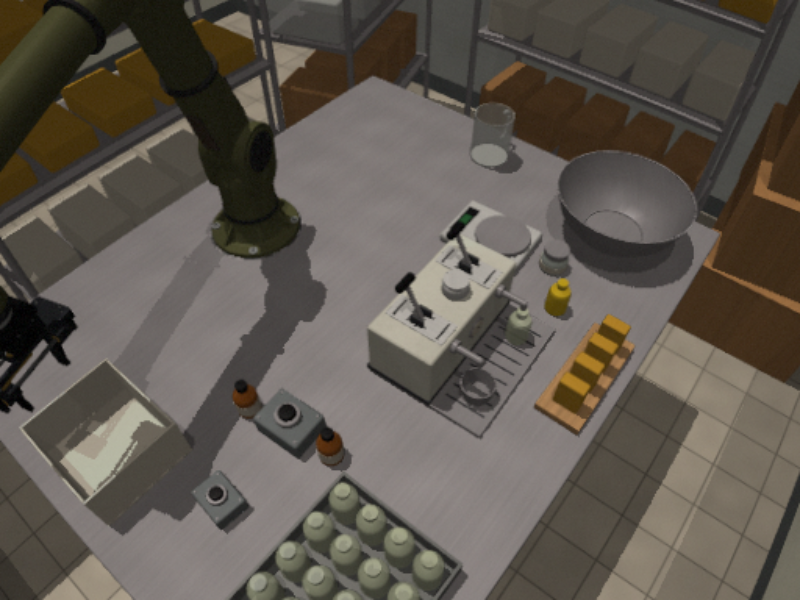

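View pics/top0.png

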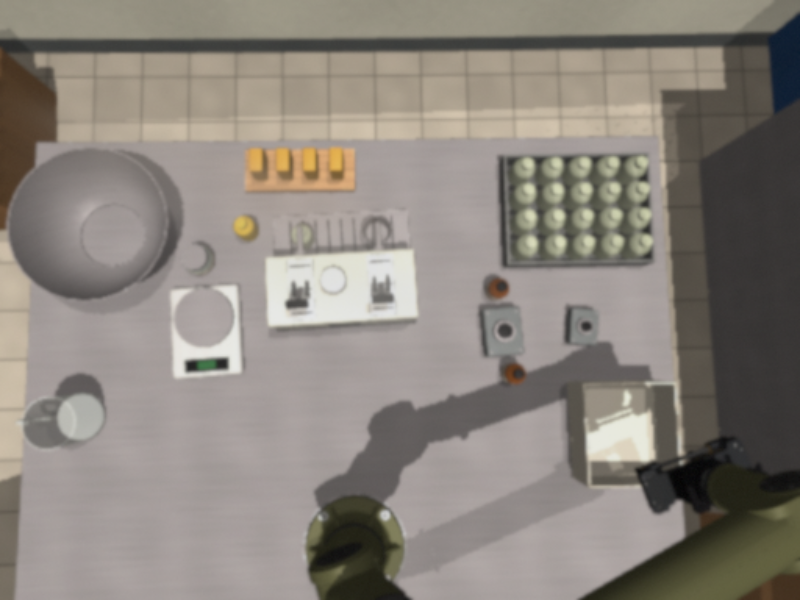

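The bottle stands under the left spout: top (302,234), scene (519,325). The look-alikes are a yellow bottle at top (245,227), and a small start box at top (583,325) next to the larger one at (503,330). So I use lever_left, with its bar at about top (297,303), and the larger box near the filler. Next I fit poses and check them in one close crop.

Run:
```python
from h import *
t=cam("top"); s=cam("scene"); S=512/800
# filler pose from cabinet top corners
cor=np.array([(266,257),(414,249),(417,320),(268,328)])*S
P=np.array([atz(t,p,.15)[:2] for p in cor]); c0=P.mean(0)
print(P.round(3),c0, np.linalg.norm(P[0]-P[1]),np.linalg.norm(P[1]-P[2]))
d=(P[0]-P[1]+P[3]-P[2]); yaw=np.arctan2(-d[0],d[1]); print("yaw",yaw)
# refine with mask of white cabinet? overlay
def W(x,y,z): 
    R=np.array([[np.cos(yaw),-np.sin(yaw)],[np.sin(yaw),np.cos(yaw)]]); return [*(c0+R@[x,y]),z]
pts=[W(a*.075,b*.16,.15) for a,b in((1,1),(1,-1),(-1,-1),(-1,1))]+[W(-.038,.085+e,.23) for e in(-.022,0,.022)]+[W(-.038,-.085+e,.23) for e in(-.022,0,.022)]+[W(.135,.085,.108),W(.135,-.085,.108)]
B=atz(t,np.array((504.5,331))*S,.072); B2=atz(s,np.array((287,413))*S,.072)
Bs=atz(t,np.array((587,326))*S,.06)
print("bar L",W(-.038,.085,.23),"start",B,B2,"small",Bs)
for nm,px in(("amber1",(498,287)),("amber2",(514,373))): print(nm,atz(t,np.array(px)*S,.09))
for nm,px in(("ambA",(242,384)),("ambB",(328,434))): print(nm,atz(s,np.array(px)*S,.095))
print("bar from scene",atz(s,np.array((457,228))*S,.23),atz(s,np.array((405,282))*S,.23))
pts+= [list(B)]
def ov(c,box,k,out):
    f=cv2.cvtColor(np.array(c["frame"]),cv2.COLOR_RGB2BGR); x0,y0,x1,y1=box
    f=cv2.resize(f[y0:y1,x0:x1],None,fx=k,fy=k,interpolation=cv2.INTER_CUBIC)
    for p in pts:
        q=(proj(c,p)-[x0,y0]+.5)*k; cv2.drawMarker(f,tuple(int(v) for v in q),(0,0,255),0,7,1)
    return f
a=ov(t,(165,125,365,245),4,0);b=ov(s,(150,120,370,290),3.6,0)
cv2.imwrite("pics/ct.png",a);cv2.imwrite("pics/cs.png",b[:600,:800])
```

```text
[[ 0.638  0.175]
 [ 0.651 -0.139]
 [ 0.499 -0.142]
 [ 0.488  0.171]] [0.5690654  0.01595867] 0.31493029246515625 0.15184238945124207
yaw 0.0389704173976035
bar L [np.float64(0.5277826086814108), np.float64(0.09941363678148651), 0.23] start [ 0.47657345 -0.34277688  0.072     ] [ 0.48430002 -0.34751829  0.072     ] small [ 0.48547047 -0.53208057  0.06      ]
amber1 [ 0.57373728 -0.32819519  0.09      ]
amber2 [ 0.38359233 -0.35629483  0.09      ]
ambA [ 0.38675811 -0.36464199  0.095     ]
ambB [ 0.58173919 -0.33824802  0.095     ]
bar from scene [0.53106337 0.10715746 0.23      ] [ 0.53912289 -0.06872537  0.23      ]
```

View pics/ct.png

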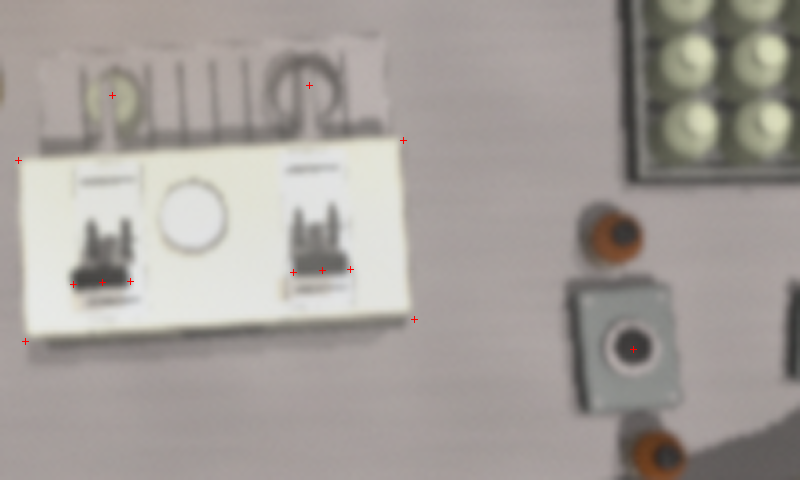

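View pics/cs.png

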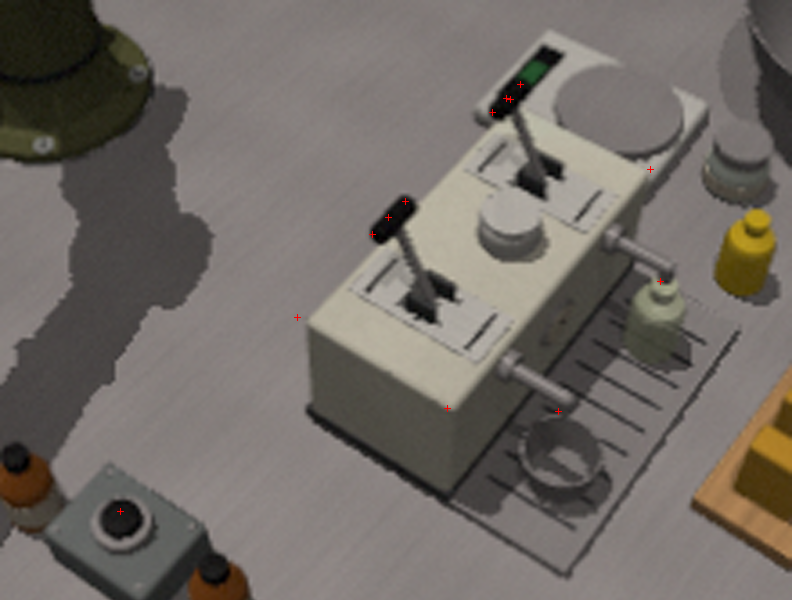

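The crops agree: the bottle is under the left spout, left bar at about (0.530, 0.103, 0.23), filler yaw about 0.04, start button at about (0.480, -0.345, 0.072). The two views differ by about 5–8 mm. Next I check the tool's axes.

Run:
```python
from h import *
from scipy.spatial.transform import Rotation as R
o=get_obs(); print({k:np.round(v,3) for k,v in o.items() if k in("time_s","tool_pos","tool_rot","force","grip_width")})
M=R.from_euler("xyz",o["tool_rot"],degrees=True).as_matrix(); print(M.round(3))
```

```text
{'time_s': np.float64(1.4), 'tool_pos': array([ 0.206, -0.617,  0.223]), 'tool_rot': array([-1.79999e+02,  3.00000e-03,  1.84380e+01]), 'force': array([-0.749,  0.055,  0.214]), 'grip_width': np.float64(0.087)}
[[ 0.949  0.316 -0.   ]
 [ 0.316 -0.949  0.   ]
 [-0.    -0.    -1.   ]]
```

Request:
{"api": "play_rows", "payload": {
  "steps": [
    [[0,0,-0.04,0,0,0.14,0],[0,0,-0.04,0,0,0.14,0],[0.031,-0.032,0,0,0,0,0],[0.031,-0.032,0,0,0,0,0],[0.031,-0.032,0,0,0,0,0],[0.031,-0.032,0,0,0,0,0],[0.031,-0.032,0,0,0,0,0],[0.031,-0.032,0,0,0,0,0],[0.031,-0.032,0,0,0,0,0],[0.031,-0.032,0,0,0,0,0],[0,0,0,0,0,0,0]]
  ]
}}

```text
time_s: 2.5
tool_pos: [0.4482, -0.3431, 0.303]
tool_rot: [-179.8, -0.2, 3.1]
force: [0.1, -0.1, -0.2]
grip_width: 0.0072
grasp_force: 0.0
```

Request:
{"api": "play_rows", "payload": {
  "steps": [
    [[0.0045,-0.0405,0,0,0,0,0],[0.0045,-0.0405,0,0,0,0,0],[0.0045,-0.0405,0,0,0,0,0],[0.0045,-0.0405,0,0,0,0,0],[0.0045,-0.0405,0,0,0,0,0],[0.0045,-0.0405,0,0,0,0,0],[0.0045,-0.0405,0,0,0,0,0],[0.0045,-0.0405,0,0,0,0,0],[0.0045,-0.0405,0,0,0,0,0],[0.0045,-0.0405,0,0,0,0,0],[0.0045,-0.0405,0,0,0,0,0],[0,0,0,0,0,0,0]]
  ]
}}

```text
time_s: 3.7
tool_pos: [0.4728, 0.1033, 0.3032]
tool_rot: [-179.9, -0.1, 3.0]
force: [0.7, 0.3, 0.5]
grip_width: 0.0004
grasp_force: 0.0
```

Request:
{"api": "play_rows", "payload": {
  "steps": [
    [[0,0,0.03,0,0,0,0],[0,0,0.03,0,0,0,0],[0,0,0.027,0,0,0,0],[0,0,0,0,0,0,0],[0,0,0,0,0,0,0]]
  ]
}}

```text
time_s: 4.2
tool_pos: [0.4737, 0.096, 0.2161]
tool_rot: [180.0, 0.0, 2.4]
force: [-0.4, 0.8, 0.3]
grip_width: 0.0001
grasp_force: 0.0
```

Run:
```python
from h import *
o=get_obs(); print(o["tool_pos"],o["force"])
ims=[]
for n,b in(("top",(165,125,265,215)),("scene",(230,90,330,180))):
    f=cv2.cvtColor(np.array(cam(n)["frame"]),cv2.COLOR_RGB2BGR);x0,y0,x1,y1=b
    ims.append(cv2.resize(f[y0:y1,x0:x1],None,fx=4,fy=4,interpolation=cv2.INTER_CUBIC))
cv2.imwrite("pics/pre.png",np.hstack(ims))
```

```text
[0.4736621  0.09603278 0.21606168] [-0.42017054  0.81987243  0.32849384]
```

View pics/pre.png

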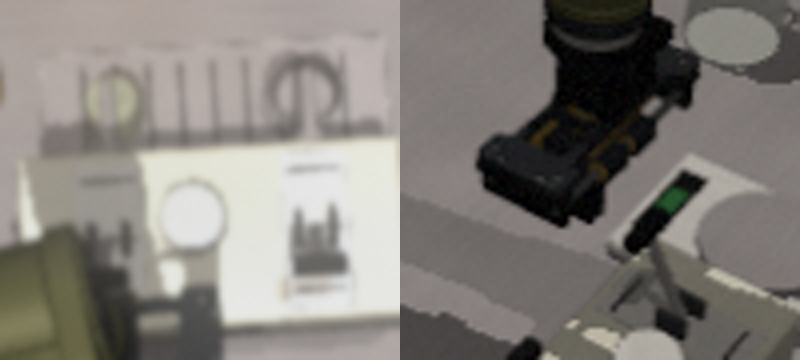

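The crop shows the gripper behind the left bar with nothing touched. Now I push forward slowly.

Request:
{"api": "play_rows", "payload": {
  "steps": [
    [[0.012,-0.006,0,0,0,0,0],[0.012,0,0,0,0,0,0],[0.01,0,0,0,0,0,0],[0.01,0,0,0,0,0,0],[0.01,0,0,0,0,0,0]]
  ]
}}

```text
time_s: 4.8
tool_pos: [0.5255, 0.105, 0.2165]
tool_rot: [179.9, 0.3, 2.4]
force: [-5.8, -0.4, 4.7]
grip_width: 0.0005
grasp_force: 2.9
```

Request:
{"api": "play_rows", "payload": {
  "steps": [
    [[0.01,0,0,0,0,0,0],[0.01,0,0,0,0,0,0]]
  ]
}}

```text
time_s: 5.0
tool_pos: [0.5485, 0.1055, 0.216]
tool_rot: [180.0, -0.1, 2.4]
force: [0.3, -0.7, 0.3]
grip_width: 0.0006
grasp_force: 0.0
```

Request:
{"api": "play_rows", "payload": {
  "steps": [
    [[0.01,0,0,0,0,0,0],[0.01,0,0,0,0,0,0]]
  ]
}}

```text
time_s: 5.2
tool_pos: [0.5665, 0.1064, 0.2152]
tool_rot: [180.0, 0.2, 2.4]
force: [-3.9, -0.4, -1.6]
grip_width: 0.0002
grasp_force: 1.9
```

Request:
{"api": "play_rows", "payload": {
  "steps": [
    [[0.01,0,0,0,0,0,0],[0,0,0,0,0,0,0]]
  ]
}}

```text
time_s: 5.4
tool_pos: [0.579, 0.1067, 0.2153]
tool_rot: [-180.0, -0.1, 2.4]
force: [-0.1, -0.1, -0.1]
grip_width: 0.0003
grasp_force: 0.0
```

Request:
{"api": "play_rows", "payload": {
  "steps": [
    [[0.006,0,0,0,0,0,0],[0,0,0,0,0,0,0]]
  ]
}}

```text
time_s: 5.6
tool_pos: [0.5822, 0.1074, 0.2152]
tool_rot: [180.0, 0.2, 2.4]
force: [-4.0, -0.9, 1.1]
grip_width: 0.0007
grasp_force: 2.0
```

Request:
{"api": "play_rows", "payload": {
  "steps": [
    [[0.005,0,0,0,0,0,0],[0,0,0,0,0,0,0]]
  ]
}}

```text
time_s: 5.8
tool_pos: [0.5832, 0.1075, 0.2149]
tool_rot: [179.9, 0.7, 2.4]
force: [-14.2, -2.1, 5.7]
grip_width: 0.0001
grasp_force: 7.9
```

The force rose sharply to 14 N after the snap, so the lever is at its hard stop. I back off, rise and look.

Request:
{"api": "play_rows", "payload": {
  "steps": [
    [[-0.025,0,0,0,0,0,0],[-0.03,0,0,0,0,0,0],[-0.03,0,0,0,0,0,0],[0,0,-0.045,0,0,0,0],[0,0,-0.045,0,0,0,0],[0,0.045,0,0,0,0,0],[0,0.045,0,0,0,0,0],[0,0.045,0,0,0,0,0],[0,0.045,0,0,0,0,0],[0,0.045,0,0,0,0,0],[0,0.045,0,0,0,0,0],[0,0.045,0,0,0,0,0]]
  ]
}}

```text
time_s: 7.0
tool_pos: [0.5167, -0.213, 0.3063]
tool_rot: [179.9, -0.1, 2.4]
force: [1.0, -0.7, 1.0]
grip_width: 0.0004
grasp_force: 0.0
```

Request:
{"api": "play_rows", "payload": {
  "steps": [
    [[0,0.045,0,0,0,0,0],[0,0.045,0,0,0,0,0],[0,0.045,0,0,0,0,0],[0,0,0,0,0,0,0],[0,0,0,0,0,0,0]]
  ]
}}

```text
time_s: 7.5
tool_pos: [0.5218, -0.3471, 0.3051]
tool_rot: [-180.0, -0.0, 2.2]
force: [0.1, 1.6, -0.5]
grip_width: 0.0
grasp_force: 0.0
```

Run:
```python
from h import *
o=get_obs(); print(o["tool_pos"],o["tool_rot"],o["force"])
t=cam("top");s=cam("scene")
for c,n in((s,"scene"),(t,"top")):
    for r in silhouettes(n,"start_top")[:3]:
        m=np.array(r["pixels"]);ys,xs=np.nonzero(m); print(n,round(r["p"],2),xs.mean(),ys.mean(),len(xs))
f=cv2.cvtColor(np.array(s["frame"]),cv2.COLOR_RGB2BGR)
cv2.imwrite("pics/post.png",cv2.resize(f[110:290,140:380],None,fx=3.3,fy=3.3,interpolation=cv2.INTER_CUBIC))
```

```text
[ 0.5218395  -0.3471155   0.30511816] [-1.79997854e+02 -3.03075401e-02  2.24816720e+00] [ 0.05502507  1.63211912 -0.53401422]
scene 0.47 182.83544303797467 263.6455696202532 79
scene 0.44 137.41666666666666 315.375 48
top 0.49 322.55172413793105 211.25862068965517 58
```

View pics/post.png

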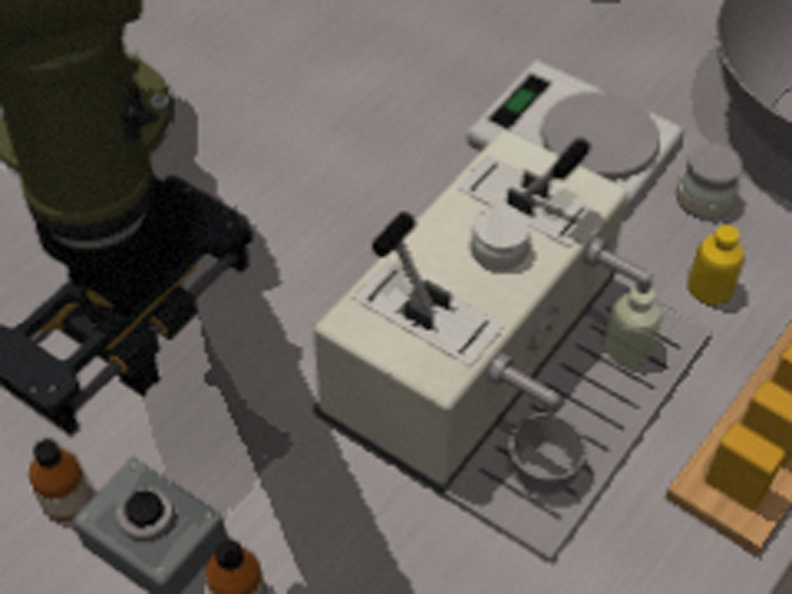

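Left lever now leans forward (bar at crop (570,158)) and the right lever still leans back. Tin, bottle and cup are unmoved. The start button is at crop (148,508). I move over it.

Request:
{"api": "play_rows", "payload": {
  "steps": [
    [[-0.021,-0.002,0.04,0,0,0,0],[-0.021,-0.002,0.04,0,0,0,0],[0,0,0.04,0,0,0,0],[0,0,0.04,0,0,0,0],[0,0,0.03,0,0,0,0],[0,0,0.02,0,0,0,0],[0,0,0.01,0,0,0,0],[0,0,0,0,0,0,0],[0,0,0,0,0,0,0]]
  ]
}}

```text
time_s: 8.6
tool_pos: [0.4809, -0.3435, 0.0869]
tool_rot: [179.9, -0.1, 2.4]
force: [0.7, 0.3, 0.1]
grip_width: 0.0004
grasp_force: 0.0
```

Run:
```python
from h import *
o=get_obs(); print(o["tool_pos"],o["force"])
s=cam("scene"); p=o["tool_pos"]
f=cv2.cvtColor(np.array(s["frame"]),cv2.COLOR_RGB2BGR)
g=cv2.resize(f[215:305,130:250],None,fx=5,fy=5,interpolation=cv2.INTER_CUBIC)
cv2.imwrite("pics/btn.png",g)
print("cap top from TCP xy in scene", proj(s,[p[0],p[1],.072]), "cap px seen 182.8 263.6", atz(s,(182.8,263.6),.070))
```

```text
[ 0.48085104 -0.34350718  0.0869029 ] [0.65658864 0.25613337 0.08714738]
cap top from TCP xy in scene [183.81883132 262.70356926] cap px seen 182.8 263.6 [ 0.47963372 -0.34687558  0.07      ]
```

View pics/btn.png

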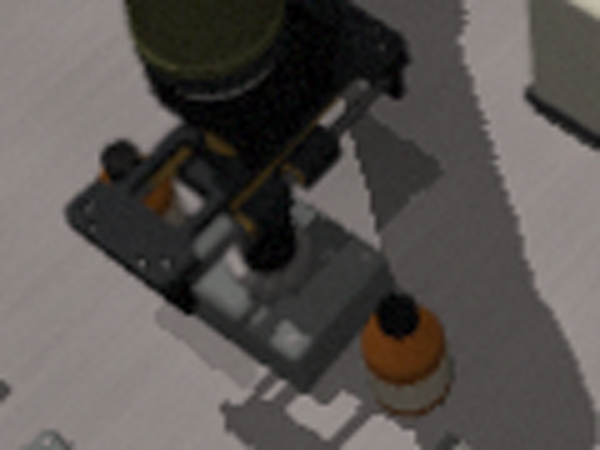

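The closed fingers are centred over the cap at crop (270,245), and neither amber bottle is touched. I shift 2 mm right and press.

Request:
{"api": "play_rows", "payload": {
  "steps": [
    [[-0.001,0.002,0.006,0,0,0,0],[0,0,0.005,0,0,0,0],[0,0,0.002,0,0,0,0],[0,0,0,0,0,0,0]]
  ]
}}

```text
time_s: 9.05
tool_pos: [0.4786, -0.3456, 0.0724]
tool_rot: [-180.0, 0.0, 2.4]
force: [-1.5, 0.7, 2.2]
grip_width: 0.0008
grasp_force: 0.7
```

Request:
{"api": "play_rows", "payload": {
  "steps": [
    [[0,0,0.003,0,0,0,0],[0,0,0,0,0,0,0]]
  ]
}}

```text
time_s: 9.25
tool_pos: [0.479, -0.3458, 0.0696]
tool_rot: [180.0, -0.0, 2.4]
force: [-1.8, 0.3, 3.7]
grip_width: 0.0006
grasp_force: 1.5
```

Request:
{"api": "play_rows", "payload": {
  "steps": [
    [[0,0,0.003,0,0,0,0],[0,0,0,0,0,0,0]]
  ]
}}

```text
time_s: 9.45
tool_pos: [0.479, -0.3458, 0.0667]
tool_rot: [180.0, -0.0, 2.4]
force: [-1.0, -0.1, 4.8]
grip_width: 0.0004
grasp_force: 2.3
```

Request:
{"api": "play_rows", "payload": {
  "steps": [
    [[0,0,0.003,0,0,0,0],[0,0,0,0,0,0,0]]
  ]
}}

```text
time_s: 9.65
tool_pos: [0.4792, -0.3459, 0.0662]
tool_rot: [179.9, 0.0, 2.4]
force: [-5.4, 2.4, 17.6]
grip_width: 0.0005
grasp_force: 8.8
```

The hard stop is at z 0.066 with 17.6 N, so the button is fully down. I release it and rise.

Request:
{"api": "play_rows", "payload": {
  "steps": [
    [[0,0,-0.01,0,0,0,0],[0,0,-0.02,0,0,0,0],[0,0,-0.04,0,0,0,0],[0,0,-0.045,0,0,0,0],[0,0,-0.045,0,0,0,0],[0,0,-0.045,0,0,0,0],[0,0,0,0,0,0,0],[0,0,0,0,0,0,0],[0,0,0,0,0,0,0]]
  ]
}}

```text
time_s: 10.55
tool_pos: [0.4784, -0.3449, 0.2668]
tool_rot: [-179.9, 0.1, 2.4]
force: [-0.2, -0.3, 0.0]
grip_width: 0.0003
grasp_force: 0.0
```

Run:
```python
from h import *
s=cam("scene"); f=cv2.cvtColor(np.array(s["frame"]),cv2.COLOR_RGB2BGR)
cv2.imwrite("pics/end.png",cv2.resize(f[110:290,140:380],None,fx=3.3,fy=3.3,interpolation=cv2.INTER_CUBIC))
```

```text
(no output)
```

View pics/end.png

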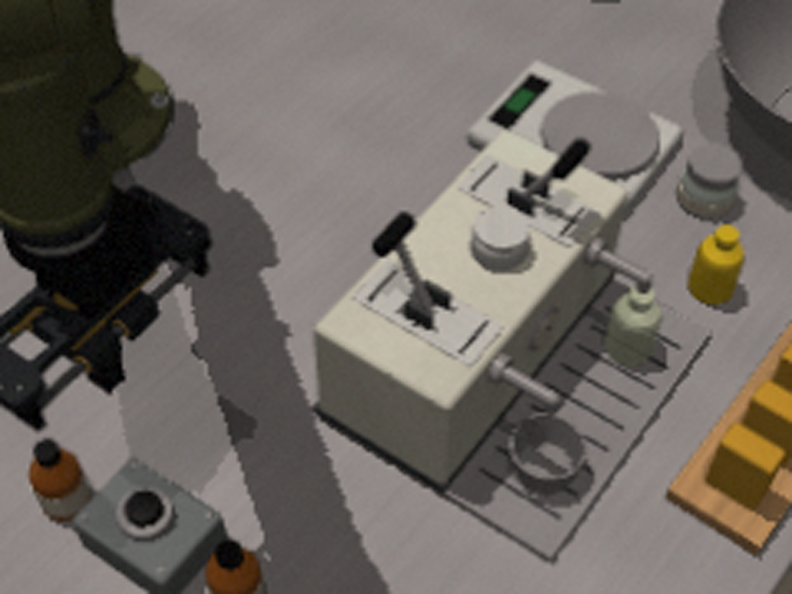

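The end picture shows the left lever at full (570,158), the right lever off (393,235), the button released (148,508), and nothing else moved.

```bash
python3 -c "
from cell import sign_off; print(sign_off())"
```

```text
the job is handed in; nothing more can be done
None
```

The job is handed in: the left lever, which has the bottle under its spout, is at full flow; the right lever is still off; the larger start button was pressed fully down and released; and nothing else visibly moved.

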